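Pin the bonding jig's arm and hold it square

ROBOT

A 6-joint arm with a two-finger parallel gripper is mounted at the origin on a cart in front of the work surface, level with it; the furniture and walls round the work are solid. World frame = base frame: x ahead of the robot, y to its left, z up, the work surface at z = 0. Lengths are in m, angles in rad, forces in N, time in s.
With the tool pointing down it reaches from about 0.3 to 0.95 m from the base axis. Payload 3.1 kg.
Tool frame: the origin (TCP) lies between the finger pads; the fingertips stand 25 mm ahead of it and the grasp point (between the pads) lies 6 mm ahead of it (arm.nose_length is the distance from the TCP to the fingertips, in m); z points along the fingers, y is the line along which they close (so a half turn about z gives the same grasp; the last joint's range is limited). The gripper opens to 85 mm and grips with 20 to 120 N. Pads are 22 mm wide; open, the fingers measure 114 mm over their backs; the gripper's body (76 mm by 85 mm) begins 54 mm behind the grasp point. The pads swing forward as they close: fully open they stand 13 mm farther back than shut.
Start: joints at [-1.388, 0.308, 1.634, -0, 1.2, -0.07], TCP at [0.156, -0.605, 0.256] pointing down, gripper open.
Joint ranges: [-3.06, 3.06], [-0.79, 1.96], [0.05, 2.63], [-1.19, 4.34], [0.05, 2.64], [-2.94, 2.94]. Speed limits (rad/s): [2.79, 2.79, 3.14, 3.14, 3.14, 3.14].

INTERFACE

Orientations are given as a unit quaternion [w, x, y, z].
In Python, from cell import arm gives the robot as it stands.
- The arm moves only by the shell command python3 -m creep 'ROWS' [OPENING]. ROWS is text: rows parted by semicolons, each of 6 numbers parted by spaces: the shift along the world's x, y, z in units of 2.5 cm (1.0 is 2.5 cm), then the turn, a rotation vector about the world's x, y, z in units of 5 degrees (1.0 is 5 degrees). In form: x y z wx wy wz; .... A call has 1 to 10 rows; each row shifts and turns the commanded pose from where the row before left it; what a row does not reach is not made up. A row lasts 1/12 s, in which the tool goes at most 41.7 mm and 7.16 degrees, less where a joint would pass 70% of its speed; a pose out of reach is approached as far as the arm can. A call with a number of a shift or a turn outside -1 to 1 is refused whole. A call with a gripper value outside its range is refused whole. OPENING is the closure, from 0 (fully open) to 1 (shut), set as the call begins (- or left out, the last holds). The fingers move at their own pace and stop on an object; the grip force is fixed at half the most. Time passes only in rows, so rows that do not move let the fingers close. It gives the time, the measured TCP pose, the force, the opening and the grip force at its end, in the units of the state.
- arm.get_obs(): the state, without advancing time (a new reading comes with each control period).
- arm.snapshot(name): name is "scene" or "top"; returns (picture, depth): 480x640x3 uint8, red, green, blue; 480x640 float32, m along the optical axis (not along the pixel's ray), 0 where there is no reading.
- arm.get_calibration(name): a dict with "fx", "fy", "cx", "cy" (pixels), "pose" (4x4, takes a point from camera to world coordinates). Camera axes: x right, y down, z forward; pixel columns grow to the right and rows downward; lengths in m; the calibration is good to about 2 mm. A picture is of the moment at which its call begins. get_calibration takes no time and is no camera call.
- arm.finish_job(): hands the job in; it is judged then, once.
The state is a dict: "t": time; "qpos": joint angles; "joint_velocities": joint speeds; "tau": joint torques, N m; "position": TCP position; "tcp_rot": TCP orientation; "contact_force": force on the tool from outside, world axes, zero at the start; "ft_torque": the same for the moment, N m; "opening": finger opening in m; "grip_force": force on a finger pad.
Only numpy, scipy, OpenCV 4.12 (cv2) and the standard library are available. Lean on these libraries where they do the work, as an engineer would, in place of code of your own. Each camera call takes 0.05 s, during which the arm holds its last target. There are 200 camera calls.

TASK

Make the small bonding jig ready for gluing: take the headed hinge pin from its stand, push it down through the fork and the arm's lug until its head sits on the fork, and let go of it. Then pick up the carpenter's square by its handle, lay it flat on the jig's plate and press it into the corner until one leg is flush against the fixed rail and the other has swung the sprung arm out to its stop and lies flush along it. Finish while still holding the square pressed there, and leave the bottle, the can and the counter alone.

Things in the scene. Friction and masses are not known exactly. Their poses are not given: they have to be found in the camera images.
- jig: Fixed aluminium plate, 190 x 185 x 10 mm, with a rail, a fork and a swinging arm on it. Origin: on the table, straight below the inside corner where the faces of the rail and of the squared arm meet. x points at the rail, y along the rail away from the fork, z up. The plate covers x -135..55, y -50..135 mm; its top is at z = 10 mm.
- rail: Fixed steel bar on the plate, first wall of the corner. Its flat face lies at jig x = 0 and looks to jig -x, from y = 17 to 132 mm; 20 mm thick, top 32 mm above the table. Origin: the jig's, 10 mm up; same axes. Rail, arm and plate grip the square (friction about 0.5 to 1), so it is easiest to lean on the rail before swinging the arm out.
- swing_arm: Dark steel bar, 20 mm wide, hinged in the fork, second wall of the corner; top 32 mm above the table. Origin: hinge axis at jig (28, -10, 10) mm. It runs 169 mm along its -x; inside face at its y = +10 mm. A spring (0.14-0.25 N m) leans its free end 0.22 rad to jig +y; pushed to jig -y it stops firmly when square (face at jig y = 0) and springs back if freed. Stays put without the pin.
- fork_hole (a point): Centre of the hole's mouth on the upper cheek of the steel fork (cheeks 32 x 32 mm), 38 mm above the table, at jig x 28, y -10 mm; jig axes. The vertical hole, 12.5 mm wide, chamfered, goes on in line through the arm's lug and the lower cheek to the plate, 28 mm deep in all.
- pin: Loose headed steel pin, 60 g, upright in its stand. Origin: on its axis at the underside of the head (on the stand's top, later the fork's top); z up. Shank 10 mm wide, 27 mm long below the origin, last 5 mm tapered. Head: flange 22 mm wide, 4 mm high, then a round knob 16 mm wide up to 30 mm above the origin, to be gripped.
- pin_stand: Fixed grey plastic block, 56 x 56 x 30 mm, with one 13.5 mm hole in its middle that holds the pin. Origin: centre of its underside.
- square: Loose steel L, 245-490 g: legs 105 mm long, 18 wide, 16 high, and a web. Origin: underside, below the handle. Outside edges: x = +45 mm (for the rail) and y = -45 mm (for the arm); legs run to y = 60 and x = -60. Black upright handle: 44 mm along x, 14 thick along y, 12 to 58 mm up; grip across y, high, so the fingers clear rail and arm. Home: axes as the jig's, origin at jig (-45, 45, 10) mm.
- dropper_bottle: Bystander: small brown dropper bottle with a black cap, 28 mm wide, 70 mm high; origin at its underside.
- objective_can: Bystander: black round objective can, 40 mm wide, 60 mm high; origin at its underside.
- tally_counter: Bystander: light hand tally counter, 41 x 48 x 33 mm; origin at its underside.
Mind the look-alikes: they are no part of the job. There is more than one size of the pin; the job needs the smallest.

How it is judged:
On the way, in this order (a step that is already met when the one before it is completed fails the run):
1. the pin's head sits on the fork, its shank through the holes, and the pin is let go (z of pin in the frame of fork_hole between -0.003 and 0.003 m and horizontal distance between pin and fork_hole below 0.003 m and angle between pin's own z axis and vertical below 0.1 rad and contact force between the fingers and pin below 0.1 N), for 0.2 s.
2. the square lies flush on the rail and on the squared arm (contact force between square and rail above 1 N and contact force between square and swing_arm above 1 N and angle between the x axis of swing_arm and the x axis of jig, either way round below 0.025 rad and angle between the x axis of square and the x axis of jig, either way round below 0.035 rad and x of square in the frame of jig above -0.049 m and y of square in the frame of jig below 0.049 m and z of square in the frame of jig below 0.016 m and angle between square's own z axis and vertical below 0.06 rad), for 0.2 s.
At the end, for the whole second after the job is handed in: Fingers hold the square: over 1 N on rail and on arm; arm within 0.025 rad of square; square within 0.035 rad of the jig, within 4 mm of the corner, level, at most 6 mm above the plate; pin within 3 mm of the hole's centre, upright, its head within 3 mm of the fork's top (all of step 2 and z of pin in the frame of fork_hole between -0.003 and 0.003 m and horizontal distance between pin and fork_hole below 0.003 m and angle between pin's own z axis and vertical below 0.1 rad and contact force between the fingers and square above 1 N); the arm keeps its last pose, push and grip.
It fails at once if the dropper bottle is shoved by more than 30 mm (distance of dropper_bottle from where it was at the start of the episode above 0.03 m).
It fails at once if the objective can is shoved by more than 30 mm (distance of objective_can from where it was at the start of the episode above 0.03 m).
It fails at once if the tally counter is shoved by more than 30 mm (distance of tally_counter from where it was at the start of the episode above 0.03 m).
It also fails if it takes over 66 s, if anything falls off the work surface, if the arm or the gripper's body presses on something with over 40 N, if the wrist force passes 120 N, or if a joint passes its speed limit or range.

## Working session

There is one attempt and no reset: what is moved stays moved. The work goes in short steps, Python scripts to look and compute and a shell command to move; the robot and the scene stay as the last step left them, time stands still between calls to the robot, and variables do not carry over. Pictures are saved under pics/ and viewed, at most 10 in all, crops included, and the job is handed in when it is done.

```bash
mkdir -p pics; ls; python3 - <<'E'
from cell import arm
import cv2,numpy as np
for n in("scene","top"):
    p,d=arm.snapshot(n); c=arm.get_calibration(n)
    cv2.imwrite(f"pics/{n}0.png",p[:,:,::-1]); np.save(f"{n}0.npy",d)
    print(n,c["fx"],c["fy"],c["cx"],c["cy"],np.round(c["pose"],3).tolist())
print(arm.get_obs())
E
```

```text
pics
scene 555.8142493266855 555.8142493266855 322.49359761155665 235.96002665656383 [[0.814, -0.309, 0.492, 0.145], [-0.581, -0.406, 0.706, -0.489], [-0.019, -0.86, -0.51, 0.522], [0.0, 0.0, 0.0, 1.0]]
top 558.7647851969155 558.7647851969155 318.74382823125825 235.16681540596403 [[0.028, -0.993, 0.112, 0.47], [-1.0, -0.028, -0.002, 0.159], [0.005, -0.112, -0.994, 1.039], [0.0, 0.0, 0.0, 1.0]]
{'t': 0.1, 'qpos': array([-1.38771400e+00,  3.08901287e-01,  1.63506489e+00, -3.85470135e-06,
        1.19972197e+00, -6.97105916e-02]), 'joint_velocities': array([-0.00113367, -0.00077529, -0.00290117, -0.00123059,  0.00039503,
        0.00012567]), 'tau': array([-3.18705115e-04, -4.16407335e+01, -2.77645433e+01, -1.31920597e-04,
        4.02723163e-03,  3.78060079e-06]), 'position': array([ 0.15615637, -0.60445377,  0.25516956]), 'tcp_rot': array([-1.04596219e-03,  9.92021964e-01,  1.26060799e-01, -6.11531879e-05]), 'contact_force': array([ 0.53981855,  0.28069112, -0.73562737]), 'ft_torque': array([-0.01444663,  0.01156429,  0.01629607]), 'grip_force': 0.0, 'opening': 0.08549614681632635}
```

View pics/top0.png

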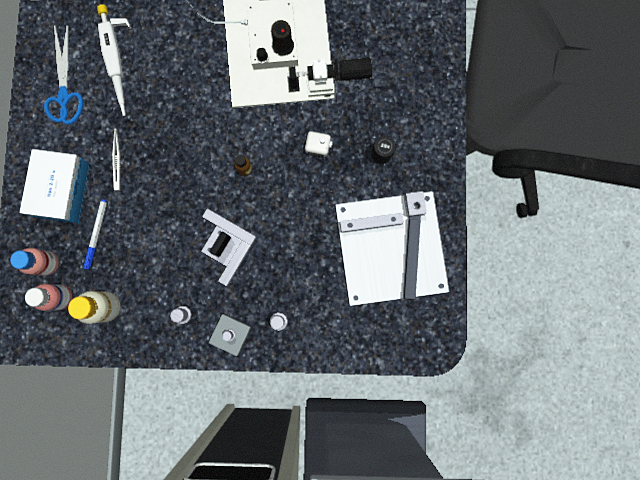

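View pics/scene0.png

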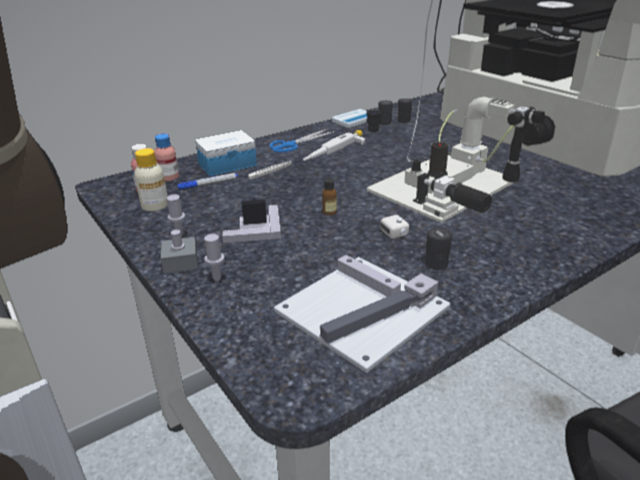

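The top view shows three pins: (180,315) and (278,321) on the table, and (228,336) in the grey stand. The square is near (225,245) with its black handle at (221,243). The jig plate is around (392,248), with the fork at (415,205). Pin candidates are those three. I choose the one in the stand at (228,336), which also looks smallest, and will check it in a crop.

```bash
cat > h.py <<'E'
import numpy as np,cv2
from cell import arm
def cloud(n,snap=None):
    p,d=snap or arm.snapshot(n); c=arm.get_calibration(n)
    v,u=np.mgrid[:480,:640]
    P=np.stack([(u-c["cx"])/c["fx"]*d,(v-c["cy"])/c["fy"]*d,d],-1)
    return p,P@c["pose"][:3,:3].T+c["pose"][:3,3]
def px2w(n,u,v,z):
    c=arm.get_calibration(n);R=c["pose"][:3,:3];t=c["pose"][:3,3]
    r=R@np.array([(u-c["cx"])/c["fx"],(v-c["cy"])/c["fy"],1]);return t+r*(z-t[2])/r[2]
def w2px(n,X):
    c=arm.get_calibration(n);q=c["pose"][:3,:3].T@(np.asarray(X)-c["pose"][:3,3]);return c["fx"]*q[0]/q[2]+c["cx"],c["fy"]*q[1]/q[2]+c["cy"]
E
python3 - <<'E'
from h import *
p,W=cloud("top")
z=W[...,2]
def rect(mask,roi,nm):
    u0,v0,u1,v1=roi; m=np.zeros_like(mask);m[v0:v1,u0:u1]=mask[v0:v1,u0:u1]
    X=W[m]; r=cv2.minAreaRect((X[:,:2]*1000).astype(np.float32)); print(nm,m.sum(),"mean",X.mean(0).round(4),"rect",np.round(r[0],1),np.round(r[1],1),round(r[2],2))
    return X
print("table z",np.median(z[260:300,260:320]))
for nm,roi in dict(pinA=(165,300,197,332),pinS=(215,322,245,350),pinB=(263,306,295,338)).items():
    rz=z[roi[1]:roi[3],roi[0]:roi[2]]; print(nm,"maxz",np.percentile(rz,[50,90,97,100]).round(4))
    rect(z>np.percentile(rz,97)-.006,roi,nm)
rect((z>.02),(205,310,260,360),"stand")
rect((z>.004),(325,180,460,312),"plate")
rect((z>.027)&(z<.036),(335,205,402,240),"rail")
rect((z>.027)&(z<.036),(395,218,425,305),"arm")
rect((z>.035)&(z<.045),(395,185,435,225),"fork")
rect((z>.045),(190,200,265,290),"handle")
rect((z>.010)&(z<.022),(190,200,265,290),"sq")
for nm,roi in dict(bottle=(228,145,258,182),count=(300,128,335,160),can=(365,132,402,168)).items(): rect(z>.012,roi,nm)
a=cv2.resize(p[290:360,160:300],None,fx=4,fy=4,interpolation=3);b=cv2.resize(p[180:320,320:460],None,fx=4,fy=4,interpolation=3)
s,_=arm.snapshot("scene"); c=cv2.resize(s[180:290,130:290],None,fx=3.5,fy=3.5,interpolation=3)
o=np.zeros((600,800,3),np.uint8);o[:280,:560]=a;o[285:585]=0
hh=min(315,c.shape[0]);o[283:283+hh,:560]=c[:hh]
cv2.imwrite("pics/c1.png",o[:,:,::-1]);cv2.imwrite("pics/c2.png",b[:,:,::-1])
E
```

```text
table z -0.0011244635885748755
pinA maxz [-1.0000e-04  7.9400e-02  8.2400e-02  1.0388e+00]
pinA 150 mean [0.4365 0.3812 0.1315] rect [456.6 282.9] [ 21.9 249.2] 11.26
pinS maxz [0.0292 0.0429 0.0593 1.0388]
pinS 77 mean [0.4074 0.2971 0.1475] rect [437. 240.] [ 14.7 175.2] 26.93
pinB maxz [-2.0000e-04  7.9300e-02  8.2000e-02  1.0388e+00]
pinB 142 mean [0.4286 0.2225 0.1006] rect [449.4 198.9] [21.8 88. ] 41.24
stand 1033 mean [0.402  0.309  0.0419] rect [439.3 260.9] [ 75.2 200.1] 37.37
plate 10221 mean [0.5648 0.0233 0.0208] rect [578.3  16.5] [248.8 258.9] 81.43
rail 666 mean [0.6107 0.0624 0.0308] rect [610.7  62. ] [ 20.4 113.7] 9.38
arm 943 mean [ 0.5501 -0.012   0.0307] rect [548.5  -1.1] [ 46.2 148.1] 87.1
fork 304 mean [ 0.6465 -0.0177  0.0373] rect [642.3  -4.4] [44.4 63. ] 17.77
handle 244 mean [0.5505 0.3126 0.1726] rect [522.8 247.8] [205.9  43.3] 65.62
sq 1476 mean [0.5639 0.3226 0.0142] rect [558.7 344.2] [105.2 105.1] 61.63
bottle 258 mean [0.7028 0.2964 0.0626] rect [591.5 238. ] [288.8  26.9] 27.86
count 520 mean [0.7545 0.1639 0.0298] rect [625.1 171.8] [ 48.3 307.2] 85.94
can 498 mean [0.738  0.0462 0.067 ] rect [619.6 103.4] [ 38.9 317.2] 64.26
```

View pics/c1.png

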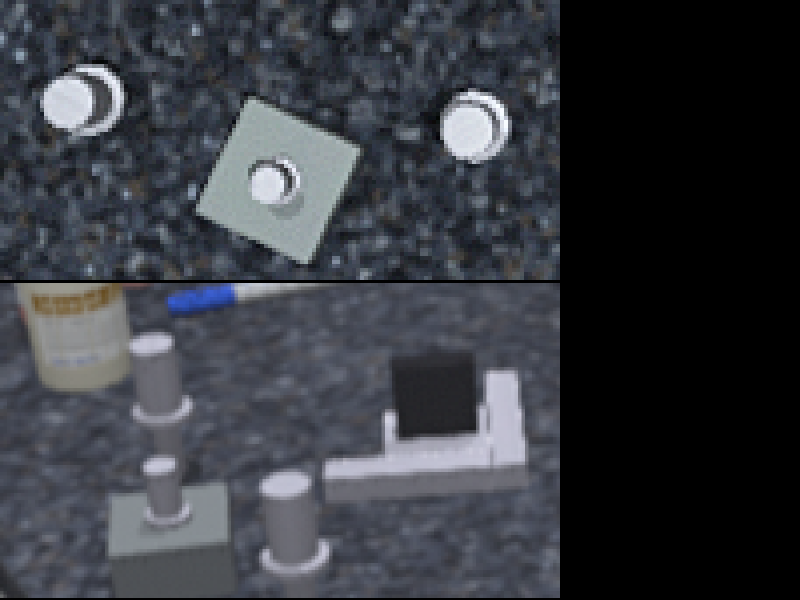

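View pics/c2.png

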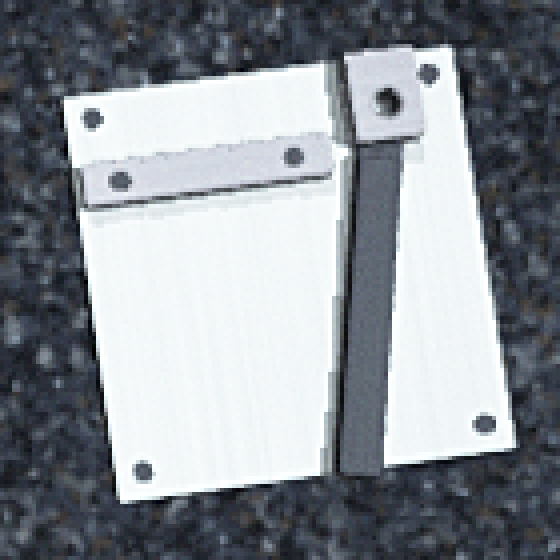

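The crops show the pin in the stand is clearly the smallest, so it is the one to use. The fork hole is at about pixel (416.6, 205.1). Zero-depth pixels spoilt the fits, so I'm redoing them.

```bash
python3 - <<'E'
from h import *
p,W=cloud("top"); z=W[...,2]; g=p.astype(int).sum(2)/3; sat=p.max(2).astype(int)-p.min(2)
ok=z<.2
def rect(mask,roi,nm):
    u0,v0,u1,v1=roi; m=np.zeros_like(mask);m[v0:v1,u0:u1]=(mask&ok)[v0:v1,u0:u1]
    n,l,st,_=cv2.connectedComponentsWithStats(m.astype(np.uint8)); m=l==1+st[1:,4].argmax()
    X=W[m]; r=cv2.minAreaRect((X[:,:2]*1000).astype(np.float32)); v,u=np.nonzero(m)
    print(nm,m.sum(),"med",np.median(X,0).round(4),"rect",np.round(r[0],1),np.round(r[1],1),round(r[2],2),"px",u.mean().round(2),v.mean().round(2));return m
rect((z>.05),(215,322,245,350),"pin")
rect((z>.02)&(z<.034),(205,310,260,360),"stand")
rect((z>.004),(325,180,460,312),"plateall")
m=rect((z>.027)&(z<.036),(335,205,402,240),"rail")
m=rect((z>.027)&(z<.036)&(g<130),(395,218,425,305),"arm")
m=rect((z>.034)&(z<.045)&(g>60),(402,190,428,217),"fork")
m=rect((g<70),(412,200,422,211),"hole")
rect((z>.045),(190,200,265,290),"handle")
rect((z>.010)&(z<.022),(190,200,265,290),"sq")
for nm,roi in dict(bottle=(228,145,258,182),count=(300,128,335,160),can=(365,132,402,168)).items(): rect(z>.012,roi,nm)
print("hole",px2w("top",416.4,205,.038),"pin",px2w("top",227,335.6,.06))
# dark line along the rail's face in px, plate corners etc. subpixel white mask
m=(g>170)&(sat<40); m[:, :325]=0;m[:180]=0;m[312:]=0;m[:,460:]=0
m=cv2.morphologyEx(m.astype(np.uint8),cv2.MORPH_CLOSE,np.ones((25,25)))
c=max(cv2.findContours(m,0,1)[0],key=cv2.contourArea); q=cv2.approxPolyDP(c,8,True)[:,0]
for a in q: print(a,px2w("top",*a,.010).round(4))
E
```

```text
pin 72 med [0.401  0.3104 0.0584] rect [401. 311.] [14.  15.7] 3.05 px 226.6 335.9
stand 933 med [0.4016 0.3099 0.029 ] rect [401.  311.6] [56.9 56.3] 66.87 px 229.25 334.77
plateall 10121 med [0.5652 0.022  0.0094] rect [567.3  21.5] [197.3 185.5] 9.37 px 391.07 248.47
rail 665 med [0.6108 0.062  0.0307] rect [610.9  61.9] [ 20.4 113.9] 9.34 px 370.63 222.08
arm 887 med [ 0.5471 -0.0133  0.0306] rect [547.9 -13.5] [ 20.8 147.8] 86.68 px 411.86 258.34
fork 337 med [ 0.6488 -0.0183  0.0369] rect [646.9 -18. ] [41. 33.] 9.1 px 415.64 203.12
hole 16 med [ 0.647  -0.0231  0.0255] rect [646.6 -22.7] [9.1 2. ] 43.09 px 417.06 204.56
handle 215 med [0.5606 0.3333 0.0567] rect [561.9 334.1] [14.6 43.7] 60.88 px 218.21 243.57
sq 1482 med [0.5654 0.3206 0.0141] rect [559.  344.5] [106.1 105.1] 61.53 px 228.26 244.51
bottle 257 med [0.7045 0.2979 0.0499] rect [708.3 299.7] [24.3 27. ] 27.14 px 242.08 164.75
count 515 med [0.7563 0.164  0.024 ] rect [757.3 162.6] [47.8 40.7] 79.72 px 317.38 143.69
can 495 med [0.7408 0.0452 0.0578] rect [744.7  43.2] [39.3 38.7] 34.85 px 383.03 148.94
hole [ 0.64342217 -0.0192983   0.038     ] pin [0.40181857 0.3098455  0.06      ]
[431 191] [ 0.6756 -0.0514  0.01  ]
[336 204] [0.6458 0.1258 0.01  ]
[350 305] [0.4597 0.0956 0.01  ]
[448 291] [ 0.4902 -0.0836  0.01  ]
```

```bash
python3 -m creep '1 1 0 0 0 0;1 1 0 0 0 0;1 1 0 0 0 0;1 1 0 0 0 0;1 1 0 0 0 0;1 1 0 0 0 0;1 1 0 0 0 0;1 1 0 0 0 0;1 1 0 0 0 0;1 1 0 0 0 0' 0.3
python3 -m creep '0.2 1 0 0 0 0;0.2 1 0 0 0 0;0.2 1 0 0 0 0;0.2 1 0 0 0 0;0.2 1 0 0 0 0;0.2 1 0 0 0 0;0.2 1 0 0 0 0;0.2 1 0 0 0 0;0.2 1 0 0 0 0;0.2 1 0 0 0 0'
python3 -m creep '0 1 0 0 0 0;0 1 0 0 0 0;0 1 0 0 0 0;0 1 0 0 0 0;0 1 0 0 0 0;0 1 0 0 0 0;0 1 0 0 0 0;0 1 0 0 0 0;0 1 0 0 0 0;0 1 0 0 0 0'
```

```text
t: 1.08
position: [0.4072, -0.3537, 0.2564]
tcp_rot: [0.0, 0.992, 0.126, 0.0]
contact_force: [0.1, -1.1, 0.1]
opening: 0.0599
grip_force: 0.0
t: 1.92
position: [0.4563, -0.1039, 0.2564]
tcp_rot: [0.0, 0.992, 0.126, 0.0]
contact_force: [0.1, -0.9, 0.4]
opening: 0.0597
grip_force: 0.0
t: 2.75
position: [0.4561, 0.1461, 0.2564]
tcp_rot: [0.0, 0.992, 0.126, 0.0]
contact_force: [-0.6, 0.0, 0.4]
opening: 0.0595
grip_force: 0.0
```

```bash
python3 -m creep '-0.274 0.82 -0.3 0 0 0;-0.274 0.82 -0.3 0 0 0;-0.274 0.82 -0.3 0 0 0;-0.274 0.82 -0.3 0 0 0;-0.274 0.82 -0.3 0 0 0;-0.274 0.82 -0.3 0 0 0;-0.274 0.82 -0.3 0 0 0;-0.274 0.82 -0.3 0 0 0;0 0 -1 0 0 0;0 0 -1 0 0 0'
python3 -m creep '0 0 -0.5 0 0 0;0 0 -0.5 0 0 0;0 0 0 0 0 0;0 0 0 0 0 0'
python3 - <<'E'
from h import *
p,_=arm.snapshot("scene"); o=arm.get_obs(); print(o["position"])
cv2.imwrite("pics/s1.png",cv2.resize(p[100:300,80:330],None,fx=3,fy=3,interpolation=3)[:,:,::-1])
E
```

```text
t: 3.58
position: [0.4023, 0.3109, 0.147]
tcp_rot: [-0.001, 0.992, 0.127, 0.002]
contact_force: [-0.4, -0.8, 0.0]
opening: 0.0598
grip_force: 0.0
t: 3.92
position: [0.4009, 0.3085, 0.1207]
tcp_rot: [0.0, 0.992, 0.126, -0.001]
contact_force: [0.6, 0.5, 0.2]
opening: 0.0599
grip_force: 0.0
[0.40170458 0.30896901 0.12157564]
```

View pics/s1.png

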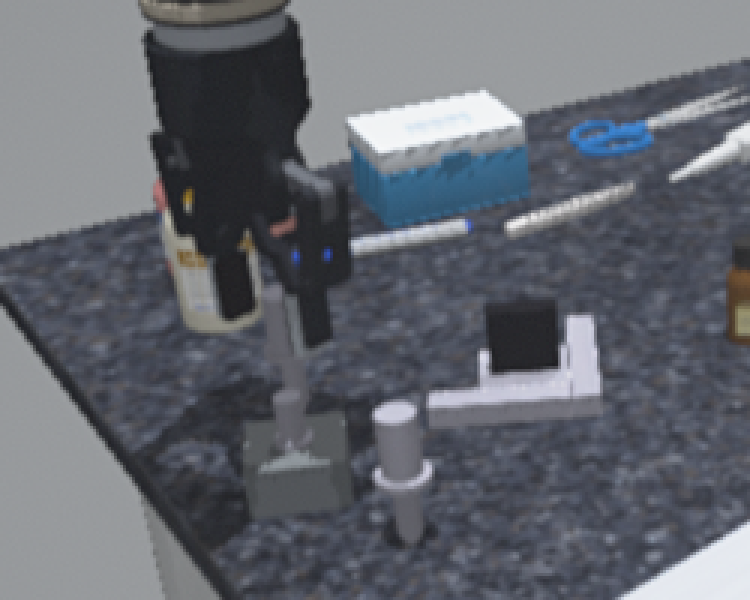

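The fingers straddle the stand pin at crop (290,410), with the neighbouring pin at (400,430) clear. Descending.

```bash
python3 -m creep '0 0 -0.6 0 0 0;0 0 -0.6 0 0 0;0 0 -0.6 0 0 0;0 0 -0.3 0 0 0;0 0 -0.3 0 0 0;0 0 0 0 0 0;0 0 0 0 0 0'
python3 -m creep '0 0 0 0 0 0;0 0 0 0 0 0;0 0 0 0 0 0;0 0 0 0 0 0;0 0 0 0 0 0;0 0 0 0 0 0;0 0 0 0 0 0;0 0 0 0 0 0' 1
```

```text
t: 4.55
position: [0.4018, 0.3091, 0.0617]
tcp_rot: [-0.0, 0.992, 0.126, 0.0]
contact_force: [-0.5, 0.9, 1.1]
opening: 0.0598
grip_force: 0.0
t: 5.22
position: [0.402, 0.3092, 0.0621]
tcp_rot: [-0.0, 0.992, 0.126, 0.0]
contact_force: [-1.8, -1.5, 5.7]
opening: 0.0126
grip_force: 58.5
```

```bash
python3 -m creep '0 0 0.4 0 0 0;0 0 0.8 0 0 0;0 0 0.8 0 0 0;0 0 0.8 0 0 0;0 0 0.8 0 0 0;0 0 0.4 0 0 0;0 0 0 0 0 0;0 0 0 0 0 0'
python3 - <<'E'
from h import *
p,_=arm.snapshot("scene"); print(arm.get_obs()["opening"],arm.get_obs()["position"])
cv2.imwrite("pics/s2.png",cv2.resize(p[110:280,100:260],None,fx=3.5,fy=3.5,interpolation=3)[:,:,::-1])
E
```

```text
t: 5.88
position: [0.4015, 0.3088, 0.1615]
tcp_rot: [-0.0, 0.992, 0.126, 0.0]
contact_force: [0.2, -0.6, -0.5]
opening: 0.0131
grip_force: 59.1
0.01272582376527135 [0.40081516 0.30838068 0.16051   ]
```

View pics/s2.png

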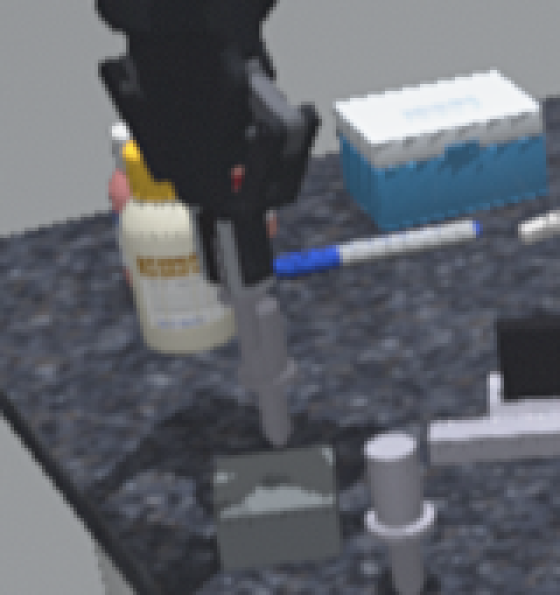

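```bash
python3 -m creep '0.35 -0.47 0 0 0 0;0.69 -0.94 0 0 0 0;0.69 -0.94 0 0 0 0;0.69 -0.94 0 0 0 0;0.69 -0.94 0 0 0 0;0.69 -0.94 0 0 0 0;0.69 -0.94 0 0 0 0;0.69 -0.94 0 0 0 0;0.69 -0.94 0 0 0 0;0.69 -0.94 0 0 0 0'
python3 -m creep '0.69 -0.94 0 0 0 0;0.69 -0.94 0 0 0 0;0.69 -0.94 0 0 0 0;0.69 -0.94 0 0 0 0;0.34 -0.42 -0.4 0 0 0;0 0 -0.4 0 0 0;0 0 -0.3 0 0 0;0 0 0 0 0 0;0 0 0 0 0 0;0 0 0 0 0 0'
python3 - <<'E'
from h import *
s=arm.snapshot("scene"); p,W=cloud("scene",s); o=arm.get_obs(); print(o["opening"],o["position"])
z=W[...,2];t=o["position"]
for lo in np.arange(.04,.115,.006):
    m=(abs(W[...,0]-t[0])<.03)&(abs(W[...,1]-t[1])<.03)&(z>=lo)&(z<lo+.006)
    if m.sum()>2: X=W[m];print(round(lo,3),m.sum(),X.mean(0).round(4),np.ptp(X[:,:2]@np.array([.706,-.492])).round(4), ((X[:,:2]-t[:2])@np.array([.82,-.572])).min().round(4),((X[:,:2]-t[:2])@np.array([.82,-.572])).max().round(4))
u,v=map(int,w2px("scene",[.643,-.019,.05]));print(u,v, w2px("scene",[.643,-.019,.038]),w2px("scene",[t[0],t[1],t[2]-.059]))
cv2.imwrite("pics/s3.png",cv2.resize(p[v-65:v+35,u-65:u+65],None,fx=6,fy=6,interpolation=3)[:,:,::-1])
E
```

```text
t: 6.77
position: [0.5646, 0.0841, 0.1589]
tcp_rot: [-0.0, 0.992, 0.126, -0.002]
contact_force: [0.6, 0.0, -0.7]
opening: 0.0127
grip_force: 59.1
t: 7.6
position: [0.6421, -0.0177, 0.1332]
tcp_rot: [-0.0, 0.992, 0.127, -0.001]
contact_force: [1.1, -0.2, -0.5]
opening: 0.0127
grip_force: 59.1
0.012878943415176864 [ 0.64267353 -0.01784271  0.13393254]
0.04 8 [ 0.6452 -0.0294  0.0403] 0.0309 -0.0061 0.0298
0.076 17 [ 0.6406 -0.0191  0.0796] 0.0069 -0.0045 0.0035
0.082 23 [ 0.6413 -0.0206  0.085 ] 0.008 -0.0037 0.0056
0.088 27 [ 0.6407 -0.0203  0.0911] 0.0077 -0.0044 0.0046
0.094 16 [ 0.6404 -0.0204  0.0964] 0.007 -0.0045 0.0036
0.1 49 [ 0.6373 -0.021   0.1041] 0.0176 -0.0102 0.0102
0.106 43 [ 0.6367 -0.0208  0.1094] 0.0215 -0.0162 0.0088
0.112 86 [ 0.6356 -0.0207  0.1153] 0.0286 -0.0182 0.015
418 277 (np.float64(417.8675111712592), np.float64(284.0744022321573)) (np.float64(418.9008912769722), np.float64(262.9875998401839))
```

View pics/s3.png

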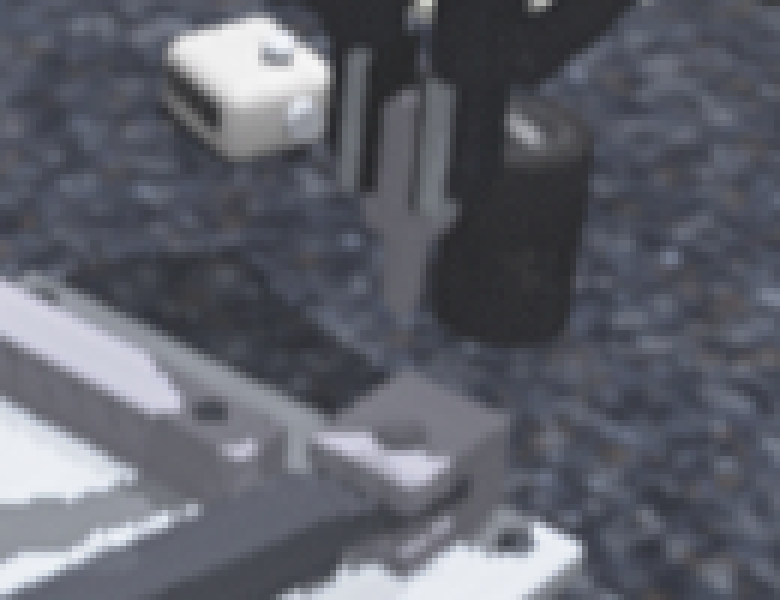

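The pin hangs upright with its tip at crop (403,325), right above the hole at (400,433). Nudging it about 1 mm, then inserting.

```bash
python3 -m creep '0.02 -0.045 -0.3 0 0 0;0 0 -0.4 0 0 0;0 0 -0.4 0 0 0;0 0 -0.3 0 0 0;0 0 -0.2 0 0 0;0 0 -0.1 0 0 0;0 0 0 0 0 0;0 0 0 0 0 0'
```

```text
t: 8.32
position: [0.6435, -0.0201, 0.0911]
tcp_rot: [-0.0, 0.992, 0.126, -0.0]
contact_force: [-0.3, 1.0, -0.7]
opening: 0.0127
grip_force: 59.1
```

```bash
python3 -m creep '0 0 -0.2 0 0 0;0 0 -0.2 0 0 0;0 0 -0.15 0 0 0;0 0 -0.1 0 0 0;0 0 -0.1 0 0 0;0 0 0 0 0 0;0 0 0 0 0 0'
```

```text
t: 8.9
position: [0.6434, -0.02, 0.0723]
tcp_rot: [-0.0, 0.992, 0.126, -0.0]
contact_force: [-0.1, 0.4, -0.2]
opening: 0.0126
grip_force: 59.1
```

```bash
python3 -m creep '0 0 -0.06 0 0 0;0 0 -0.06 0 0 0;0 0 0 0 0 0'; python3 -m creep '0 0 -0.04 0 0 0;0 0 0 0 0 0;0 0 0 0 0 0'
```

```text
t: 9.15
position: [0.6439, -0.0201, 0.0701]
tcp_rot: [0.0, 0.992, 0.126, 0.0]
contact_force: [-0.2, 0.1, 1.3]
opening: 0.0129
grip_force: 59.3
t: 9.4
position: [0.644, -0.0201, 0.0701]
tcp_rot: [0.0, 0.992, 0.126, 0.0]
contact_force: [-2.2, -0.1, 7.2]
opening: 0.0126
grip_force: 60.0
```

Seated: 7 N at the expected height. Releasing and lifting.

```bash
python3 -m creep '0 0 0 0 0 0;0 0 0 0 0 0;0 0 0 0 0 0;0 0 0 0 0 0;0 0 0 0 0 0;0 0 0 0 0 0' 0.3; python3 -m creep '0 0 0.4 0 0 0;0 0 0.8 0 0 0;0 0 0.8 0 0 0;0 0 0.8 0 0 0;0 0 0.8 0 0 0;0 0 0.4 0 0 0'
python3 -m creep '0 1 0 0 0 -1;0 1 0 0 0 -1;0 1 0 0 0 -1;0 1 0 0 0 -1;0 1 0 0 0 -1;0 1 0 0 0 -1;0 1 0 0 0 -1;0 1 0 0 0 -1;0 1 0 0 0 -0.66;0 1 0 0 0 0'
python3 - <<'E'
from h import *
p,W=cloud("scene"); o=arm.get_obs(); print(o["position"],o["tcp_rot"],o["qpos"])
cv2.imwrite("pics/s4.png",cv2.resize(p[220:320,350:480],None,fx=5,fy=5,interpolation=3)[:,:,::-1])
p,W=cloud("top");z=W[...,2];m=(z>.061)&(z<.075);m[:,:400]=0;m[:190]=0;m[225:]=0;m[:,435:]=0
print(m.sum(),np.median(W[m],0) if m.any() else 0)
E
```

```text
t: 9.9
position: [0.6434, -0.02, 0.0683]
tcp_rot: [-0.0, 0.992, 0.126, -0.0]
contact_force: [-0.1, -0.0, 0.7]
opening: 0.0599
grip_force: 0.0
t: 10.4
position: [0.6453, -0.0202, 0.1724]
tcp_rot: [0.001, 0.992, 0.126, 0.003]
contact_force: [0.5, -0.8, -1.1]
opening: 0.0597
grip_force: 0.0
t: 11.23
position: [0.6432, 0.2311, 0.1685]
tcp_rot: [0.0, 0.968, -0.25, -0.0]
contact_force: [0.0, -0.3, -0.0]
opening: 0.06
grip_force: 0.0
[0.64296902 0.23629391 0.16874619] [-2.21940909e-03  9.68798658e-01 -2.47839054e-01 -1.95466115e-04] [0.28692182 0.50411193 1.54608878 0.00452777 1.08945983 2.35652525]
65 [ 0.64270433 -0.01910995  0.06647763]
```

View pics/s4.png

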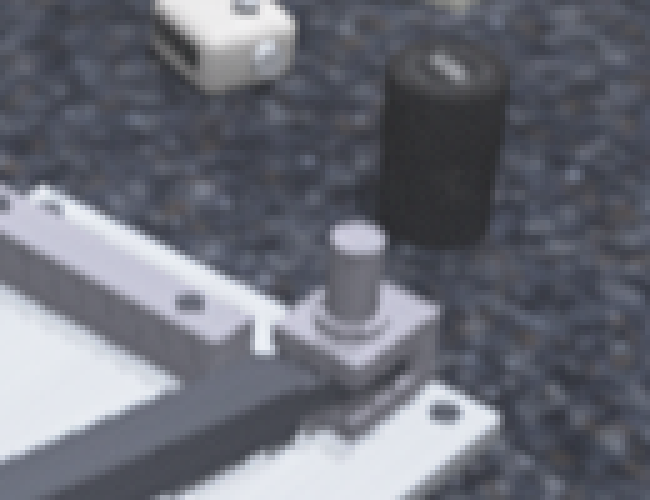

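The pin is home: its flange sits flat on the fork at crop (352,325) and it stands upright. Next, move over the square's handle.

```bash
python3 -m creep '-0.54 0.69 -0.3 0 0 0;-0.54 0.69 -0.3 0 0 0;-0.54 0.69 -0.3 0 0 0;-0.54 0.69 -0.3 0 0 0;-0.54 0.69 -0.3 0 0 0;-0.54 0.69 -0.3 0 0 0;0 0 0 0 0 0;0 0 0 0 0 0;0 0 0 0 0 0'
```

```text
t: 12.08
position: [0.5631, 0.3327, 0.1238]
tcp_rot: [0.0, 0.969, -0.249, 0.0]
contact_force: [-0.6, -0.4, -0.5]
opening: 0.0595
grip_force: 0.0
```

```bash
python3 -m creep '-0.03 0.02 -0.5 0 0 0;0 0 -0.7 0 0 0;0 0 -0.7 0 0 0;0 0 -0.5 0 0 0;0 0 -0.3 0 0 0;0 0 0 0 0 0;0 0 0 0 0 0'; python3 -m creep '0 0 0 0 0 0;0 0 0 0 0 0;0 0 0 0 0 0;0 0 0 0 0 0;0 0 0 0 0 0;0 0 0 0 0 0;0 0 0 0 0 0;0 0 0 0 0 0' 1
python3 -m creep '0 0 0.4 0 0 0;0 0 0.8 0 0 0;0 0 0.8 0 0 0;0 0 0.4 0 0 0;0 0 0 0 0 0;0 0 0 0 0 0;0 0 0 0 0 0'
```

```text
t: 12.67
position: [0.5619, 0.3335, 0.0555]
tcp_rot: [0.0, 0.968, -0.249, -0.0]
contact_force: [0.4, 0.6, 0.3]
opening: 0.0594
grip_force: 0.0
t: 13.33
position: [0.5625, 0.3344, 0.0572]
tcp_rot: [-0.001, 0.969, -0.249, 0.001]
contact_force: [-0.5, -0.4, 5.9]
opening: 0.013
grip_force: 61.5
t: 13.92
position: [0.5605, 0.3334, 0.1145]
tcp_rot: [0.001, 0.969, -0.249, -0.001]
contact_force: [-0.5, 0.9, -2.7]
opening: 0.0133
grip_force: 60.2
```

```bash
python3 -m creep '-0.055 -0.45 0 0 0 0.3;-0.055 -0.9 0 0 0 0.67;-0.055 -0.9 0 0 0 0.67;-0.055 -0.9 0 0 0 0.67;-0.055 -0.9 0 0 0 0.67;-0.055 -0.9 0 0 0 0.67;-0.055 -0.9 0 0 0 0.67;-0.055 -0.9 0 0 0 0.67;-0.055 -0.9 0 0 0 0.67;-0.055 -0.9 0 0 0 0.67'
python3 -m creep '-0.055 -0.9 0 0 0 0.67;-0.055 -0.9 0 0 0 0.6;0 -0.49 0 0 0 0;0 0 0 0 0 0;0 0 0 0 0 0;0 0 0 0 0 0'
python3 - <<'E'
from h import *
p,W=cloud("top"); o=arm.get_obs(); q=o["tcp_rot"]; print(o["position"],"tool yaw",np.degrees(2*np.arctan2(q[2],q[1])),o["qpos"][5])
s,_=arm.snapshot("scene")
cv2.imwrite("pics/c5.png",np.hstack([cv2.resize(x,None,fx=3,fy=3,interpolation=3) for x in (p[180:310,325:455],s[200:330,270:400])])[:,:,::-1])
E
```

```text
t: 14.75
position: [0.5463, 0.119, 0.1142]
tcp_rot: [0.0, 1.0, 0.026, -0.002]
contact_force: [-0.4, -0.4, -2.8]
opening: 0.0128
grip_force: 60.2
t: 15.25
position: [0.545, 0.0637, 0.1155]
tcp_rot: [-0.0, 0.997, 0.08, -0.0]
contact_force: [0.9, -0.4, -3.0]
opening: 0.0127
grip_force: 60.2
[0.545098   0.06388595 0.11566433] tool yaw 9.18508576071869 1.447075899103164
```

View pics/c5.png

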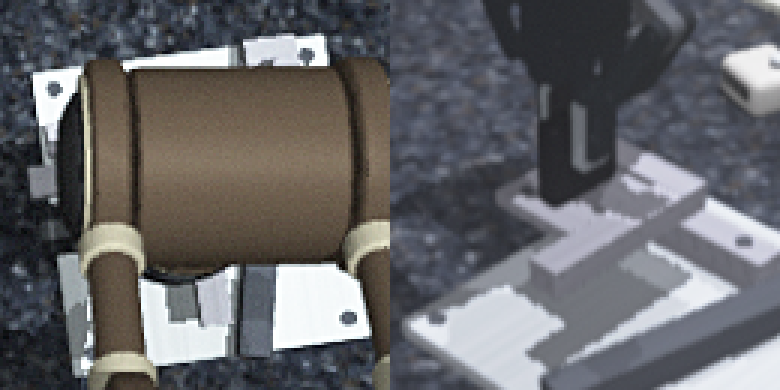

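The square hangs level, clear of the rail and the arm. Lowering.

```bash
python3 -m creep '0 0 -0.4 0 0 0;0 0 -0.5 0 0 0;0 0 -0.5 0 0 0;0 0 -0.3 0 0 0;0 0 -0.15 0 0 0;0 0 0 0 0 0;0 0 0 0 0 0'; python3 -m creep '0 0 -0.06 0 0 0;0 0 -0.06 0 0 0;0 0 0 0 0 0;0 0 0 0 0 0'
```

```text
t: 15.93
position: [0.5452, 0.063, 0.0692]
tcp_rot: [-0.0, 0.997, 0.08, -0.0]
contact_force: [-0.3, -0.6, -3.9]
opening: 0.0132
grip_force: 60.3
t: 16.27
position: [0.5458, 0.0629, 0.0672]
tcp_rot: [0.0, 0.997, 0.08, 0.001]
contact_force: [0.0, -0.2, -1.4]
opening: 0.0131
grip_force: 60.4
```

```bash
python3 -m creep '0.1 0.016 0 0 0 0;0.1 0.016 0 0 0 0;0.1 0.016 0 0 0 0;0 0 0 0 0 0;0 0 0 0 0 0'; python3 -m creep '0.06 0.01 0 0 0 0;0.06 0.01 0 0 0 0;0 0 0 0 0 0;0 0 0 0 0 0'; python3 -m creep '0.06 0.01 0 0 0 0;0 0 0 0 0 0;0 0 0 0 0 0'
```

```text
t: 16.68
position: [0.5536, 0.0642, 0.0672]
tcp_rot: [0.0, 0.997, 0.08, 0.001]
contact_force: [-0.9, -0.2, 2.5]
opening: 0.0128
grip_force: 61.1
t: 17.02
position: [0.5547, 0.0645, 0.0672]
tcp_rot: [0.0, 0.997, 0.08, -0.001]
contact_force: [-5.2, -2.0, 7.8]
opening: 0.0127
grip_force: 61.7
t: 17.27
position: [0.5552, 0.0645, 0.0673]
tcp_rot: [0.0, 0.997, 0.08, -0.003]
contact_force: [-9.0, -1.6, 9.9]
opening: 0.0131
grip_force: 62.1
```

```bash
python3 -m creep '0.016 -0.1 0.02 0 0 0;0.033 -0.2 0 0 0 0;0.033 -0.2 0 0 0 0;0.033 -0.2 0 0 0 0;0.016 -0.1 0 0 0 0;0 0 0 0 0 0;0 0 0 0 0 0'; python3 - <<'E'
from h import *
o=arm.get_obs();q=o["tcp_rot"];print(o["ft_torque"].round(2),np.degrees(2*np.arctan2(q[2],q[1])))
E
```

```text
t: 17.85
position: [0.558, 0.0474, 0.0674]
tcp_rot: [-0.002, 0.997, 0.08, -0.003]
contact_force: [-8.6, 7.2, 9.5]
opening: 0.0128
grip_force: 62.0
[1.2  1.16 0.15] 9.131078879100745
```

```bash
python3 -m creep '0.033 -0.2 0 0 0 0;0.033 -0.2 0 0 0 0;0.033 -0.2 0 0 0 0;0.025 -0.15 0 0 0 0;0 0 0 0 0 0;0 0 0 0 0 0'; python3 -m creep '0.02 -0.12 0 0 0 0;0.02 -0.12 0 0 0 0;0 0 0 0 0 0;0 0 0 0 0 0'
```

```text
t: 18.35
position: [0.5611, 0.0288, 0.0674]
tcp_rot: [-0.002, 0.997, 0.08, -0.003]
contact_force: [-8.3, 7.6, 10.3]
opening: 0.0128
grip_force: 62.1
t: 18.68
position: [0.562, 0.0231, 0.0674]
tcp_rot: [-0.003, 0.997, 0.08, -0.003]
contact_force: [-8.2, 8.7, 10.0]
opening: 0.013
grip_force: 62.1
```

Close to home. Pressing on in small steps until the arm's stop bites.

```bash
python3 -m creep '0.01 -0.06 0 0 0 0;0 0 0 0 0 0;0 0 0 0 0 0'; python3 -m creep '0.01 -0.06 0 0 0 0;0 0 0 0 0 0;0 0 0 0 0 0';python3 -m creep '0.01 -0.06 0 0 0 0;0 0 0 0 0 0;0 0 0 0 0 0'
```

```text
t: 18.93
position: [0.5622, 0.0221, 0.0675]
tcp_rot: [-0.003, 0.997, 0.079, -0.003]
contact_force: [-8.7, 10.3, 10.1]
opening: 0.013
grip_force: 62.1
t: 19.18
position: [0.5622, 0.0219, 0.0675]
tcp_rot: [-0.004, 0.997, 0.079, -0.003]
contact_force: [-8.6, 13.8, 11.8]
opening: 0.0129
grip_force: 62.3
t: 19.43
position: [0.5622, 0.0216, 0.0677]
tcp_rot: [-0.005, 0.997, 0.079, -0.003]
contact_force: [-8.8, 17.9, 12.6]
opening: 0.0128
grip_force: 62.5
```

The force now climbs without motion, so the arm is at its stop. Adding a little rail press and looking.

```bash
python3 -m creep '0.06 0.01 0 0 0 0;0 0 0 0 0 0;0 0 0 0 0 0;0 0 0 0 0 0'; python3 - <<'E'
from h import *
s=arm.snapshot("scene"); p,W=cloud("scene",s);z=W[...,2]
t,_=cloud("top")
o=arm.get_obs();q=o["tcp_rot"];print("yaw",np.degrees(2*np.arctan2(q[2],q[1])),o["ft_torque"])
g=p.mean(2)
# swing arm top: dark, z~.032
c,s_=np.cos(.1632),np.sin(.1632)
J=(W[...,:2]-[.6136,-.0135])@np.array([[c,-s_],[s_,c]])*1000
m=(z>.027)&(z<.036)&(J[...,0]<5)&(J[...,0]>-150)&(J[...,1]<40)&(J[...,1]>-40)&(g<110)
m=cv2.erode(m.astype(np.uint8),np.ones((2,2)))>0
X=J[m];print(m.sum())
for a in range(-140,0,20):
    k=X[(X[:,0]>=a)&(X[:,0]<a+20)]
    if len(k)>3: print(a+10,k[:,1].min().round(1),np.median(k[:,1]).round(1),k[:,1].max().round(1))
cv2.imwrite("pics/s6.png",np.hstack([cv2.resize(p[220:375,270:450],None,fx=3,fy=3,interpolation=3)])[:,:,::-1])
E
```

```text
t: 19.77
position: [0.5623, 0.0217, 0.0676]
tcp_rot: [-0.005, 0.997, 0.079, -0.005]
contact_force: [-13.2, 16.9, 15.5]
opening: 0.0127
grip_force: 62.8
yaw 9.073644004525258 [2.73784148 1.68790079 0.28008995]
544
-130 -22.6 -15.5 -5.2
-110 -23.7 -13.5 -5.0
-90 -22.2 -12.0 -5.8
-70 -22.4 -15.8 38.2
-50 -22.1 35.9 37.7
-30 -22.2 36.9 38.1
-10 -22.1 -21.5 -20.6
```

View pics/s6.png

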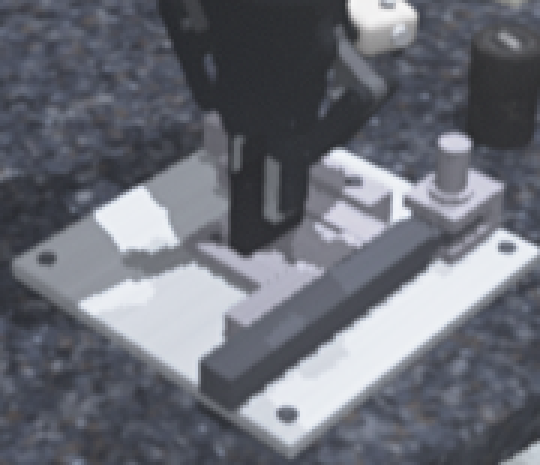

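The picture shows the square's leg flush along the arm, from crop (230,330) to (400,225). The arm's outer edge is constant at jig y ≈ -22 mm, so it is squared. The rail contact is loaded and the pin is seated at (450,175). Handing in.

```bash
python3 -c "from cell import arm; print(arm.finish_job())"
```

```text
the job is handed in; nothing more can be done
None
```

The job is handed in with the pin seated in the fork and let go, and the square still held pressed flush into the corner against the rail and the squared arm (about 13 N toward the rail, 17 N toward the arm, 19.8 s used); no verdict came back.

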